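# Register a drawer front in the drilling jig and clamp it

## Robot

A 6-joint arm with a two-finger parallel gripper is mounted at the origin on the work surface. World frame = base frame: x ahead of the robot, y to its left, z up, the work surface at z = 0. Lengths are in m, angles in rad, forces in N, time in s.
With the tool pointing down it reaches from about 0.325 to 0.9 m from the base axis. Payload 6.1 kg.
Tool frame: the origin (TCP) lies midway between the tips of the shut fingers; the grasp point (between the pads) lies 19 mm behind it; z points along the fingers, y is the direction in which the jaws open and shut (so a half turn about z gives the same grasp; the last joint's range is limited). The gripper opens to 85 mm and grips with 20 to 120 N. Pads are 22 mm wide; open, the fingers measure 114 mm over their backs; the gripper's body (76 mm by 85 mm) begins 54 mm behind the grasp point. The pads swing forward as they close: fully open they stand 13 mm farther back than shut.
Start: joints at [-1.464, 0.22, 1.526, -0, 1.395, -0.126], TCP at [0.144, -0.608, 0.231] pointing down, gripper open.
Joint ranges: [-2.98, 2.98], [-0.91, 2.08], [0.09, 2.57], [-1.24, 4.39], [0.2, 2.65], [-2.68, 2.68]. Speed limits (rad/s): [2.57, 2.57, 3.01, 3.14, 3.14, 3.14].

## Interface

Orientations are given as a rotation vector (axis times angle).
In Python, from station import robot gives the robot as it stands.
- The arm moves only by the tool send_rows, never from a script. Its arguments are lists of equal length, an entry for each row: "slide": the shift along the world's x, y, z in mm, a list of three; "spin": the turn about the world's z in rad. In form: {"slide": [[dx, dy, dz], ...], "spin": [spin, ...]}. A call has exactly 10 rows; each row is the pose to reach, as a shift and turn from the pose commanded when the call began; what a row does not reach only later rows make up. A row lasts 1/10 s, in which the tool goes at most 50 mm and 8.59 degrees, less where a joint would pass 70% of its speed; a pose out of reach is approached as far as the arm can. A call with a gripper value outside its range is refused whole. "hand" is the opening, from 0 (shut) to 1 (fully open), set as the call begins (left out, the last holds). The fingers move at their own pace and stop on an object; "force" is the grip in N (left out, the last holds). Time passes only in rows, so rows that repeat a pose let the fingers close, or fill a call up. It gives the time, the measured TCP pose, the force and the opening at its end, in the units of the state.
- robot.read_state(): the state, without advancing time (a new reading comes with each control period).
- robot.read_camera(name): name is "scene" or "top" or "wrist"; returns the picture (400x640x3 uint8, blue, green, red); there is no depth.
- robot.calibration(name): a dict with "camera_matrix" (3x3 intrinsics, pixels), "R" (3x3) and "t" (3): a world point X has camera coordinates R X + t. Camera axes: x right, y down, z forward; pixel columns grow to the right and rows downward; lengths in m; the calibration is good to about 2 mm. A picture is of the moment at which its call begins: read the wrist's pose just before it. calibration takes no time and is no camera call; for the wrist camera it gives the pose at the moment of the call.
- robot.close_job(): hands the job in, once; it reports no verdict.
The state is a dict: "time_s": time; "qpos": joint angles; "qvel": joint speeds; "effort": joint torques, N m; "tcp_pos": TCP position; "tcp_rot": TCP orientation; "wrist_force": force on the tool from outside, world axes, zero at the start; "ft_torque": the same for the moment, N m; "gripper_width": finger opening in m.
Only numpy, scipy, OpenCV 4.12 (cv2) and the standard library are available. Lean on these libraries where they do the work, as an engineer would, in place of code of your own. Each camera call takes 0.05 s, during which the arm holds its last target.

## Task

Take the wider of the two small drawer fronts off the sloped rack and lay it gently, face up and lengthwise along the long fence, on the bed of the drilling jig. While the jig's hold-down arm is still up, push the front fully home so that its long edge is flush against the long fence and its end is hard against the end stop; then swing the hold-down arm over until its rubber foot rests on the front, and let go. Leave the narrower front on the rack and do not disturb the cup, the tape roll or the screwdriver.

Things in the scene. Friction and masses are not known exactly. Their poses are not given: they have to be found in the camera images.
- wide_front: The wider drawer front: dark red wood slab 150 mm long (x), 56 mm wide (y), 20 mm thick (z), about 0.11 kg, with a thin dark line framing its face. Origin: centre of its underside; z points out of the face. It starts face up on the sloped rack, its length running up the slope, beside the narrower one (left or right varies).
- narrow_front: The narrower drawer front, same wood, length and thickness (150 x 38 x 20 mm), same origin and axes. It stays on the rack; the two fronts' centre lines are 130 mm apart.
- rack: Fixed plywood rack 260 mm wide (y). Its flat deck, 190 mm long, open at top and sides, slopes 30 degrees from level, rising along the rack's +x (away from the robot) from 20 mm to 112 mm high; its normal leans 30 degrees to -x. A lip 14 mm high along the lower end keeps the fronts from sliding off. Origin: centre of the footprint on the counter.
- rack_deck (a point): Point on the deck's surface, on the rack's centre line, 77 mm up the slope from the lip, 58 mm above the counter. Axes as the rack's.
- jig: Fixed drilling jig: plywood base 250 (x) x 220 (y) x 18 mm; its top, 18 mm above the counter, is the bed. Origin: centre of its underside on the counter. On it stand a long fence, an end stop square to it, a drill guide and a hold-down arm behind the fence; the rest of the bed, towards +y and -x, is free. With the wide front home its origin is at x 15, y -17, z 18 mm in this frame.
- jig_irons: The jig's dark steel irons, origin and axes as the jig's. Drill guide: x -50 to -20 mm, overhanging the bed to y = -30 mm, 34 mm free under it, its top 44 mm above the bed. Bracket of the hold-down arm: x 12 to 48, y -97 to -71 mm, 52 mm above the bed.
- fence: Long fence of the jig: aluminium bar 205 mm long (along the jig's x), 16 mm thick, 16 mm high above the bed. Origin: centre of its underside, at (0, -53, 18) mm in the jig's frame; the stop face looks to the jig's +y and lies at y = -45 mm.
- end_stop: End stop of the jig: aluminium bar 80 mm long (along the jig's y, from y = -45 to +35 mm), 14 mm thick, 16 mm high above the bed. Origin: centre of its underside, at (97, -5, 18) mm in the jig's frame; the stop face looks to the jig's -x and lies at x = +90 mm.
- clamp (a joint): Hinge angle of the hold-down arm (rad): 0 = level along the jig's +y, its foot on a 20 mm thick front; 1.57 = straight up; 1.75 = its stop, leaning back. The axis runs along the jig's x. The arm starts up and stays where it is left (about 2 N at the grip moves it).
- clamp_hinge (a point): Middle of the hold-down arm's hinge, behind the fence, at (30, -84, 56) mm in the jig's frame. Axes as the jig's.
- clamp_tip (a point): Middle of the end of the hold-down arm, 122 mm from the hinge; y points along the arm away from the hinge. The arm is a steel bar 20 mm wide (jig x), 12 mm thick; its last 42 mm is a black grip 26 mm wide, 16 mm thick. A round rubber foot 18 mm across, ending 18 mm below the centre line, sits 66 mm from the hinge on the side that turns down.
- cup: White plastic cup, 84 mm across, 110 mm high, standing; origin under its centre. Bystander.
- tape: Roll of blue masking tape lying flat, 104 mm across, 24 mm high; origin under its centre. Bystander.
- screwdriver: Screwdriver 200 mm long lying on the counter. Bystander.
Not all that is in view belongs to the job. Leave any green or grey look-alike of the wide_front alone.

How it is judged:
On the way, in this order (a step that is already met when the one before it is completed fails the run):
1. the wide front has been lifted clear of the rack (contact force between wide_front and rack below 0.01 N and distance between wide_front and rack_deck above 0.11 m), for 0.1 s.
2. the wide front lies on the bed, home against both the long fence and the end stop (within 2 mm and 0.02 rad), with the hold-down arm still up (clamp above 1.0) (x of wide_front in the frame of jig between 0.013 and 0.017 m and y of wide_front in the frame of jig between -0.019 and -0.015 m and z of wide_front in the frame of jig between 0.015 and 0.021 m and angle between wide_front's own z axis and vertical below 0.05 rad and angle between the x axis of wide_front and the x axis of jig, either way round below 0.02 rad and value of joint clamp above 1 rad), for 0.2 s.
At the end, for the whole second after the job is handed in: The wide front lies flat and face up on the jig's bed, at rest, with its long edge within 2 mm of the long fence, its end within 2 mm of the end stop and square to within 0.02 rad; the hold-down arm is down on it (clamp within 0.04 rad of 0); the narrow front is still on the rack (x of wide_front in the frame of jig between 0.013 and 0.017 m and y of wide_front in the frame of jig between -0.019 and -0.015 m and z of wide_front in the frame of jig between 0.015 and 0.021 m and angle between wide_front's own z axis and vertical below 0.05 rad and angle between the x axis of wide_front and the x axis of jig, either way round below 0.02 rad and value of joint clamp between -0.04 and 0.04 rad and linear speed of wide_front below 0.02 m/s and distance between narrow_front and rack_deck below 0.09 m); the robot touches nothing.
It fails at once if the wide front is dropped or thrown: it moves faster than 0.6 m/s while the fingers do not touch it (contact force between the fingers and wide_front below 0.01 N and linear speed of wide_front above 0.6 m/s).
It fails at once if the narrow front is moved by more than 20 mm (distance of narrow_front from where it was at the start of the episode above 0.02 m).
It fails at once if the cup, the tape roll or the screwdriver is moved by more than 20 mm (distance of any of cup, tape, screwdriver from where it was at the start of the episode above 0.02 m).
It also fails if it takes over 67 s, if anything falls off the work surface, if the arm or the gripper's body presses on something with over 40 N, if the wrist force passes 120 N, or if a joint passes its speed limit or range.

## Working session

There is one attempt and no reset: what is moved stays moved. The work goes in short steps, Python scripts to look and compute and a tool call to move; the robot and the scene stay as the last step left them, time stands still between calls to the robot, and variables do not carry over. Pictures are saved under pics/ and viewed, and the job is handed in when it is done.

Besides the shell and the picture viewer there is one more tool, called after "Call:" as name([rows], argument=value, ...), one row to a line, values as JSON. send_rows: Moves the arm, as the interface text tells. Its arguments: {"type":"object","properties":{"slide":{"type":"array"},"spin":{"type":"array"},"hand":{"type":"number"},"force":{"type":"number"}},"required":["slide","spin"]}

```bash
mkdir -p pics; ls; cat > h.py <<'E'
from station import robot
import numpy as np, cv2
def cal(n):
    c=robot.calibration(n); return np.array(c["camera_matrix"]),np.array(c["R"]),np.array(c["t"]).ravel()
def ray(c,px):
    K,R,t=c; d=R.T@np.linalg.inv(K)@np.array([px[0],px[1],1.]); return -R.T@t,d
def onz(c,px,z):
    o,d=ray(c,px); return o+d*(z-o[2])/d[2]
def proj(c,X):
    K,R,t=c; p=K@(R@np.array(X,float)+t); return p[:2]/p[2]
E
python3 - <<'E'
from h import *
for n in("scene","top","wrist"):
    im=robot.read_camera(n); cv2.imwrite(f"pics/{n}0.png",im)
    c=cal(n); print(n,c[0][0,0],-c[1].T@c[2])
s=robot.read_state(); print(s)
E
```

```text
pics
scene 410.8147776465832 [ 1.03118274 -0.42324191  0.84670939]
top 459.27604618439085 [0.43875054 0.06471327 1.36188011]
wrist 353.67065107521813 [ 0.21104808 -0.59228911  0.37246239]
{'time_s': 0.15, 'qpos': array([-1.46409740e+00,  2.21060551e-01,  1.52732598e+00,  3.33394825e-06,
        1.39470759e+00, -1.26100712e-01]), 'qvel': array([-0.00145971, -0.00283793, -0.0049563 , -0.00029093, -0.00121275,
        0.00180484]), 'effort': array([ 1.31819615e-03, -4.97484756e+01, -3.89903033e+01, -1.02596057e-04,
        7.12592213e-03, -1.23763007e-05]), 'tcp_pos': array([ 0.14413693, -0.60768271,  0.23045272]), 'tcp_rot': array([-3.11884298e+00, -3.64680333e-01, -2.80209492e-05]), 'wrist_force': array([-0.039099  ,  0.22360798, -0.87272436]), 'ft_torque': array([-0.00747517, -0.04780425, -0.05868435]), 'gripper_width': 0.08570371482271431}
```

View pics/top0.png

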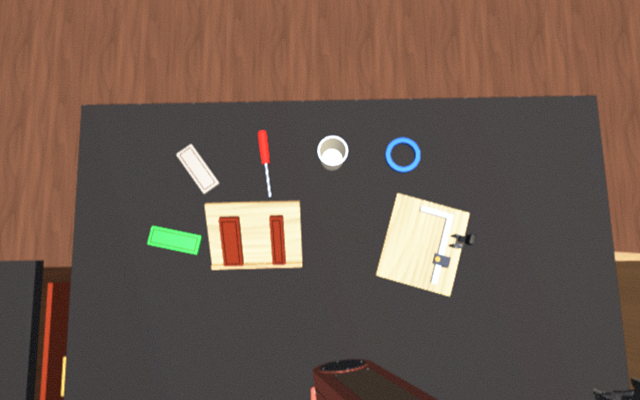

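View pics/scene0.png

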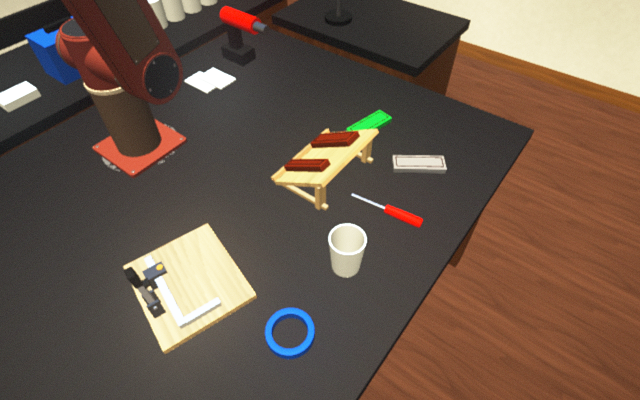

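Candidates in the top view are the wide red front (231,241), the narrow red front (278,240), the green look-alike (175,240) and the grey look-alike (197,168). By description it's the wide red one on the rack. Next I'll check it in a close crop and measure.

```bash
python3 - <<'E'
from h import *
im=cv2.imread("pics/top0.png")
a=cv2.resize(im[190:280,195:315],None,fx=6,fy=6,interpolation=cv2.INTER_CUBIC)
b=cv2.resize(im[185:305,365:485],None,fx=5,fy=5,interpolation=cv2.INTER_CUBIC)
cv2.imwrite("pics/rackc.png",a);cv2.imwrite("pics/jigc.png",b)
c=cal("top")
# red
g=im.astype(int)
m=((g[:,:,2]>60)&(g[:,:,1]<50)&(g[:,:,0]<50)).astype(np.uint8)
m[:, :200]=0;m[:195]=0;m[275:]=0;m[:,310:]=0
n,l,s,cc=cv2.connectedComponentsWithStats(m)
for i in range(1,n):
    if s[i,4]>50:
        r=cv2.minAreaRect(np.argwhere(l==i)[:,::-1].astype(np.float32)); print(s[i],cc[i],cv2.boxPoints(r).round(1).tolist())
# plywood
hsv=cv2.cvtColor(im,cv2.COLOR_BGR2HSV)
for p in [(250,215),(400,240),(435,210),(250,267)]: print(p,im[p[1],p[0]],hsv[p[1],p[0]])
for p,z in [((206,203),.112),((300,201),.112),((212,269),.03),((302,267),.03)]: print(p,onz(c,p,z).round(4))
E
```

```text
(250, 215) [205 241 250] [ 24  46 250]
(400, 240) [218 247 253] [ 25  35 253]
(435, 210) [255 254 254] [120   1 255]
(250, 267) [184 233 251] [ 22  68 251]
(206, 203) [0.6131 0.3785 0.112 ]
(300, 201) [0.6135 0.1206 0.112 ]
(212, 269) [0.4336 0.3786 0.03  ]
(302, 267) [0.434 0.121 0.03 ]
```

View pics/rackc.png

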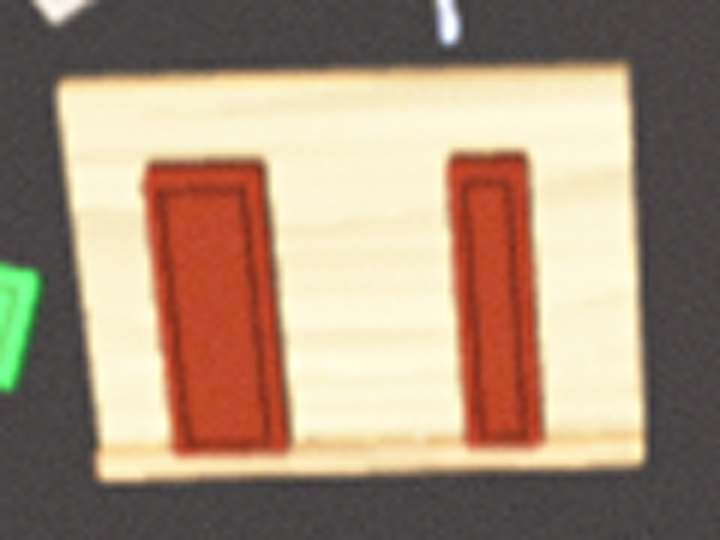

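View pics/jigc.png

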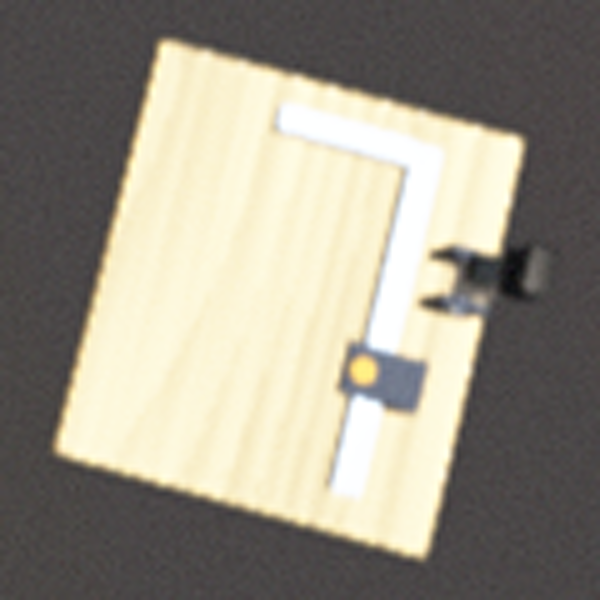

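Confirmed: the crop shows the wide framed red slab at crop (218,305), to the left of the narrow one at (495,300). The jig's arm is upright at crop (520,270). Next I'll get metric positions.

```bash
python3 - <<'E'
from h import *
im=cv2.imread("pics/top0.png"); c=cal("top")
def onplane(px,p,n):
    o,d=ray(c,px); return o+d*(np.dot(np.array(p)-o,n)/np.dot(d,n))
n=np.array([-.5,0,.866]); P=np.array([.505,.25,.0753])
for name,pts in (("wide",[(147,166),(265,162),(178,450),(288,449)]),("nar",[(449,158),(526,155),(468,444),(540,443)])):
    q=[onplane((195+(x+.5)/6-.5,190+(y+.5)/6-.5),P,n) for x,y in pts]
    print(name,np.round(q,4).tolist(),"cen",np.mean(q,0).round(4))
# jig outline
hsv=cv2.cvtColor(im,cv2.COLOR_BGR2HSV)
m=((hsv[:,:,2]>150)).astype(np.uint8); m[:,:370]=0;m[:,480:]=0;m[:188]=0;m[300:]=0
cs,_=cv2.findContours(m,0,1); k=max(cs,key=cv2.contourArea)
r=cv2.minAreaRect(k);print(r)
corners=cv2.boxPoints(r)
q=np.array([onz(c,p,.018) for p in corners]);print(q.round(4).tolist(),q.mean(0).round(4))
print("edge lens",[np.linalg.norm(q[i]-q[i-1]).round(4) for i in range(4)])
# crop hand corners
pts=[(162,38),(524,135),(427,558),(56,452)]
q=np.array([onz(c,(365+(x+.5)/5-.5,185+(y+.5)/5-.5),.018) for x,y in pts])
print(q.round(4).tolist(),q.mean(0).round(4),[np.linalg.norm(q[i]-q[i-1]).round(4) for i in range(4)])
print("yaw",[np.arctan2(*(b-a)[[1,0]]).round(4) for a,b in((q[3],q[0]),(q[2],q[1]))],[ (np.arctan2(*(a-b)[[1,0]])-np.pi/2).round(4) for a,b in((q[0],q[1]),(q[3],q[2]))])
# fence inner corner (fence face x end stop face), z=.034 top edge
for x,y in [(404,168),(275,132),(366,342),(330,490)]:
    print(onz(c,(365+(x+.5)/5-.5,185+(y+.5)/5-.5),.034).round(4))
E
```

```text
wide [[0.5729, 0.3416, 0.1145], [0.5736, 0.2879, 0.1149], [0.4453, 0.3414, 0.0408], [0.4447, 0.2894, 0.0405]] cen [0.5091 0.3151 0.0777]
nar [[0.5737, 0.2044, 0.115], [0.5743, 0.1693, 0.1153], [0.4453, 0.2041, 0.0408], [0.4451, 0.17, 0.0407]] cen [0.5096 0.1869 0.078 ]
((423.1075744628906, 244.29148864746094), (78.02764892578125, 87.44388580322266), 14.743562698364258)
[[0.4022, -0.0863, 0.018], [0.6476, -0.1615, 0.018], [0.5839, -0.3811, 0.018], [0.3418, -0.3004, 0.018]] [ 0.4939 -0.2323  0.018 ]
edge lens [np.float64(0.2225), np.float64(0.2566), np.float64(0.2286), np.float64(0.2552)]
[[0.6472, -0.1629, 0.018], [0.5851, -0.3736, 0.018], [0.3426, -0.3013, 0.018], [0.4068, -0.0909, 0.018]] [ 0.4954 -0.2322  0.018 ] [np.float64(0.2509), np.float64(0.2196), np.float64(0.253), np.float64(0.2199)]
yaw [np.float64(-0.2909), np.float64(-0.2898)] [np.float64(-0.2866), np.float64(-0.2961)]
[ 0.5655 -0.2973  0.034 ]
[ 0.588  -0.2235  0.034 ]
[ 0.4657 -0.2694  0.034 ]
[ 0.3827 -0.2441  0.034 ]
```

Measured so far:
- **Jig:** centre about (0.495, -0.232), yaw about -0.29.
- **Wide front:** face centre about (0.509, 0.315, 0.078), rack yaw about 0.

I'll stop over the jig on the way for a close look.

Call:
send_rows([
  [28,36,10],
  [55,72,20],
  [83,107,30],
  [110,143,40],
  [138,180,50],
  [166,214,60],
  [193,250,70],
  [221,286,70],
  [250,320,70],
  [276,357,70],
], spin=[-0.02,-0.05,-0.07,-0.1,-0.12,-0.14,-0.17,-0.2,-0.22,-0.233], hand=1)

```text
time_s: 1.15
tcp_pos: [0.4211, -0.2496, 0.3013]
tcp_rot: [3.141, -0.002, 0.001]
wrist_force: [0.7, -0.8, 0.6]
gripper_width: 0.0851
```

Call:
send_rows([
  [0,0,0],
  [0,0,0],
  [0,0,0],
  [0,0,0],
  [0,0,0],
  [0,0,0],
  [0,0,0],
  [0,0,0],
  [0,0,0],
  [0,0,0],
], spin=[0,0,0,0,0,0,0,0,0,0])

```text
time_s: 2.15
tcp_pos: [0.4202, -0.2511, 0.3013]
tcp_rot: [-3.142, 0.0, -0.0]
wrist_force: [-0.1, 0.1, -0.1]
gripper_width: 0.0855
```

```bash
python3 - <<'E'
from h import *
import pickle
s=robot.read_state(); c=cal("wrist"); im=robot.read_camera("wrist"); cv2.imwrite("pics/w1.png",im); pickle.dump(c,open("w1.pkl","wb"))
print(s["time_s"],s["tcp_pos"],s["tcp_rot"],s["qvel"].max())
E
```

```text
2.15 [ 0.42018864 -0.25113968  0.30130567] [-3.14158048e+00  2.91269911e-04 -2.12135816e-05] 0.0028254389637418138
```

View pics/w1.png

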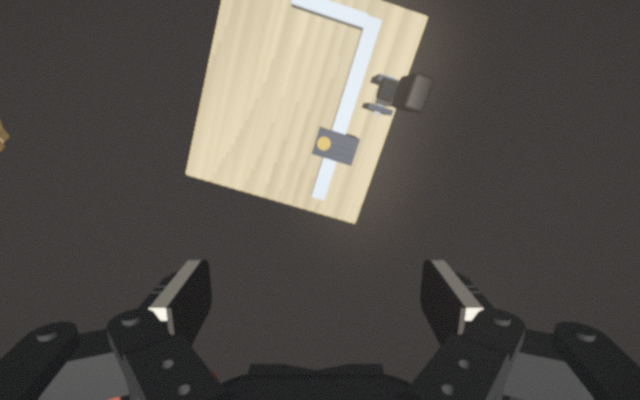

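The jig is visible: base corners at (187,175), (356,223) and (428,17), fence inner corner near (366,27), upright arm tip at (417,92). Now I'll refine its pose from the edges.

```bash
python3 - <<'E'
from h import *
import pickle
c=pickle.load(open("w1.pkl","rb")); im=cv2.imread("pics/w1.png")
cv2.imwrite("pics/w1c.png",cv2.resize(im[0:230,180:440],None,fx=3,fy=3,interpolation=cv2.INTER_CUBIC)[:600])
hsv=cv2.cvtColor(im,cv2.COLOR_BGR2HSV)
m=((hsv[:,:,2]>110)&(hsv[:,:,1]>25)).astype(np.uint8)*255
# subpixel edge points along base edges via gray gradient
g=cv2.GaussianBlur(cv2.cvtColor(im,cv2.COLOR_BGR2GRAY).astype(float),(3,3),0)
def edge(a,b,n=40,h=6):
    a,b=np.array(a,float),np.array(b,float); t=(b-a)/np.linalg.norm(b-a); nr=np.array([-t[1],t[0]]); P=[]
    for s in np.linspace(.08,.92,n):
        q=a+s*(b-a); o=np.arange(-h,h+.01,.25); xy=(q+o[:,None]*nr).astype(np.float32)
        v=cv2.remap(g.astype(np.float32),xy[:,0].reshape(1,-1),xy[:,1].reshape(1,-1),1)[0]
        d=np.abs(np.gradient(v)); 
        P.append(q+nr*(d*o).sum()/d.sum()) if 0 else P.append(q+nr*o[d.argmax()])
    vx,vy,x,y=cv2.fitLine(np.array(P,np.float32),cv2.DIST_HUBER,0,.01,.01).ravel()
    return np.array([x,y]),np.array([vx,vy])
def inter(l1,l2):
    s=np.linalg.solve(np.array([l1[1],-l2[1]]).T,l2[0]-l1[0]); return l1[0]+s[0]*l1[1]
L=edge((187,175),(220,0)); B=edge((187,175),(356,223)); Rr=edge((356,223),(396,110))
R2=edge((356,223),(385,140));R3=edge((418,45),(427,18))
for nm,l in(("L",L),("B",B),("R",R2)):
    p=onz(c,l[0],.018);q=onz(c,l[0]+50*l[1],.018);d=q-p; print(nm,np.arctan2(d[1],d[0]))
c1=onz(c,inter(L,B),.018);c2=onz(c,inter(R2,B),.018); print(c1,c2,np.linalg.norm(c1-c2))
for yaw in(-.285,-.29,-.295):
    M=np.array([[np.cos(yaw),-np.sin(yaw)],[np.sin(yaw),np.cos(yaw)]])
    print(yaw,c1[:2]-M@[-.125,.11],c2[:2]-M@[-.125,-.11])
# fence inner face top edge
F=edge((364,32),(340,125),h=4); E=edge((362,28),(293,5),h=4)
p=onz(c,F[0],.034);q=onz(c,F[0]+50*F[1],.034);d=q-p; print("F",np.arctan2(d[1],d[0])); print("corner",onz(c,inter(F,E),.034),inter(F,E))
p=onz(c,E[0],.034);q=onz(c,E[0]+50*E[1],.034);d=q-p; print("E",np.arctan2(d[1],d[0])+np.pi/2)
E
```

```text
L -0.29610655915836115
B -1.8661429697470848
R -0.29749124333630284
[ 0.4063665  -0.09111099  0.018     ] [ 0.34237021 -0.30145563  0.018     ] 0.21986448452409235
-0.285 [ 0.49539689 -0.23181846] [ 0.49325524 -0.23103753]
-0.29 [ 0.49469224 -0.23226185] [ 0.49360544 -0.23179283]
-0.295 [ 0.49398539 -0.23270171] [ 0.49395186 -0.23254988]
F -0.2657208779700962
corner [ 0.56706734 -0.30126607  0.034     ] [362.7619    27.167118]
E -0.2907626503152292
```

View pics/w1c.png

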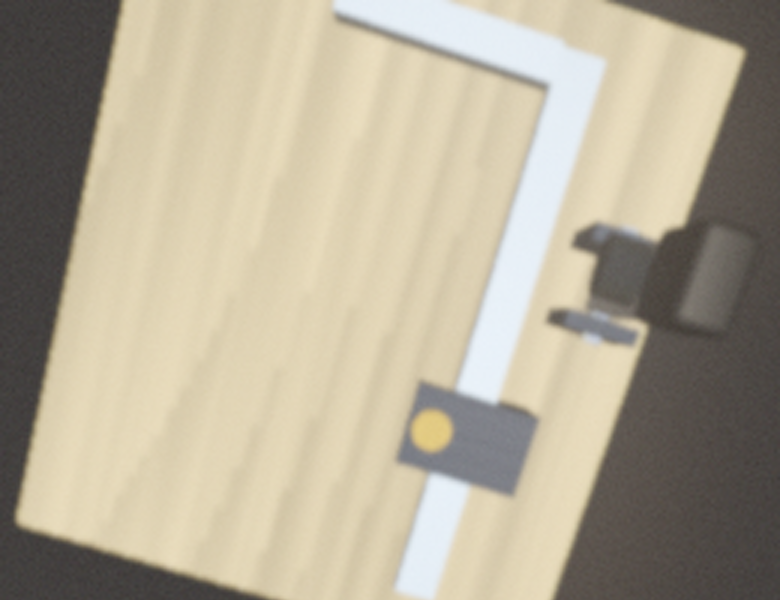

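Call:
send_rows([
  [8,45,0],
  [16,92,0],
  [24,140,0],
  [32,188,0],
  [40,236,0],
  [48,284,0],
  [56,332,0],
  [64,380,0],
  [72,428,0],
  [80,475,-10],
], spin=[0,0,0,0,0,0,0,0,0,0])

```text
time_s: 3.2
tcp_pos: [0.501, 0.2265, 0.2929]
tcp_rot: [-3.141, -0.001, -0.005]
wrist_force: [0.6, -0.6, 0.1]
gripper_width: 0.0851
```

Call:
send_rows([
  [6,40,-5],
  [10,75,-20],
  [10,91,-50],
  [10,91,-80],
  [10,91,-90],
  [10,91,-90],
  [10,91,-90],
  [10,91,-90],
  [10,91,-90],
  [10,91,-90],
], spin=[0,0,0,0,0,0,0,0,0,0])

```text
time_s: 4.2
tcp_pos: [0.5109, 0.3149, 0.2026]
tcp_rot: [-3.141, 0.001, -0.003]
wrist_force: [-0.3, 0.1, 1.0]
gripper_width: 0.0855
```

```bash
python3 - <<'E'
from h import *
import pickle
s=robot.read_state(); c=cal("wrist"); im=robot.read_camera("wrist"); cv2.imwrite("pics/w2.png",im); pickle.dump(c,open("w2.pkl","wb"))
print(s["time_s"],s["tcp_pos"],s["tcp_rot"])
E
```

```text
4.2 [0.51085744 0.31488711 0.20263219] [-3.14069712e+00  9.39902601e-04 -3.06683307e-03]
```

View pics/w2.png

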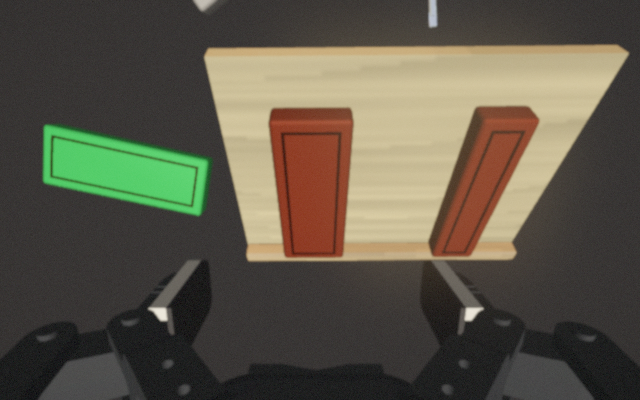

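Close view: the wide front's face runs from (271,123)/(352,121) at the top to (285,256)/(343,256) at the lip. The narrow front is to its right.

```bash
python3 - <<'E'
from h import *
import pickle
c=pickle.load(open("w2.pkl","rb")); print("cam",-c[1].T@c[2])
n=np.array([-.5,0,.866]); P=np.array([.505,.25,.0753])
q=[]
for px in [(271,123),(352,121),(285,256),(343,256)]:
    o,d=ray(c,px); q.append(o+d*np.dot(P-o,n)/np.dot(d,n))
q=np.array(q);print(q.round(4).tolist(),q.mean(0).round(4),np.linalg.norm(q[0]-q[2]),np.linalg.norm(q[0]-q[1]),np.linalg.norm(q[3]-q[2]))
for px,z in[((208,52),.112),((622,50),.112),((247,255),.03),((515,253),.03)]:print(onz(c,px,z).round(4))
E
```

```text
cam [0.57932037 0.31443051 0.34477284]
[[0.5681, 0.3432, 0.1117], [0.5694, 0.2913, 0.1125], [0.4434, 0.3432, 0.0397], [0.4434, 0.289, 0.0397]] [0.5061 0.3167 0.0759] 0.1440335618786175 0.05200348123165026 0.05418298577441936
[0.6104 0.3802 0.112 ]
[0.6114 0.1279 0.112 ]
[0.4401 0.3807 0.03  ]
[0.4421 0.123  0.03  ]
```

Call:
send_rows([
  [2,1,-25],
  [2,1,-55],
  [2,1,-85],
  [2,1,-105],
  [2,1,-120],
  [2,1,-130],
  [2,1,-137],
  [2,1,-140],
  [2,1,-140],
  [2,1,-140],
], spin=[0,0,0,0,0,0,0,0,0,0])

```text
time_s: 5.25
tcp_pos: [0.5128, 0.3162, 0.0622]
tcp_rot: [-3.141, 0.0, -0.002]
wrist_force: [0.1, 0.2, -0.2]
gripper_width: 0.0849
```

```bash
python3 - <<'E'
from h import *
s=robot.read_state();print(s["tcp_pos"],s["wrist_force"])
for n in("wrist","scene"):
    im=robot.read_camera(n)
    if n=="scene": im=cv2.resize(im[90:230,250:450],None,fx=4,fy=4)
    cv2.imwrite(f"pics/{n}3.png",im)
E
```

```text
[0.51281895 0.31617794 0.0622153 ] [ 0.11485059  0.21439658 -0.19869995]
```

View pics/wrist3.png

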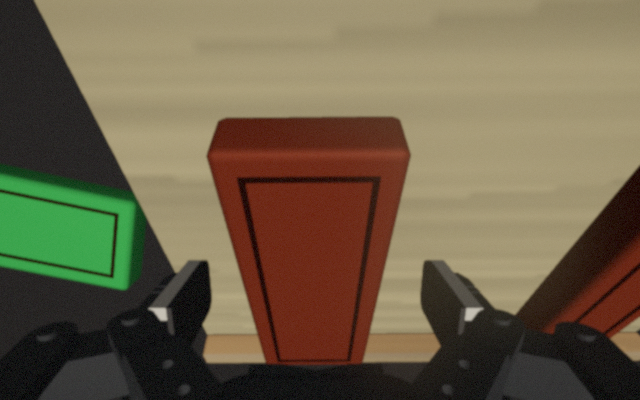

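View pics/scene3.png

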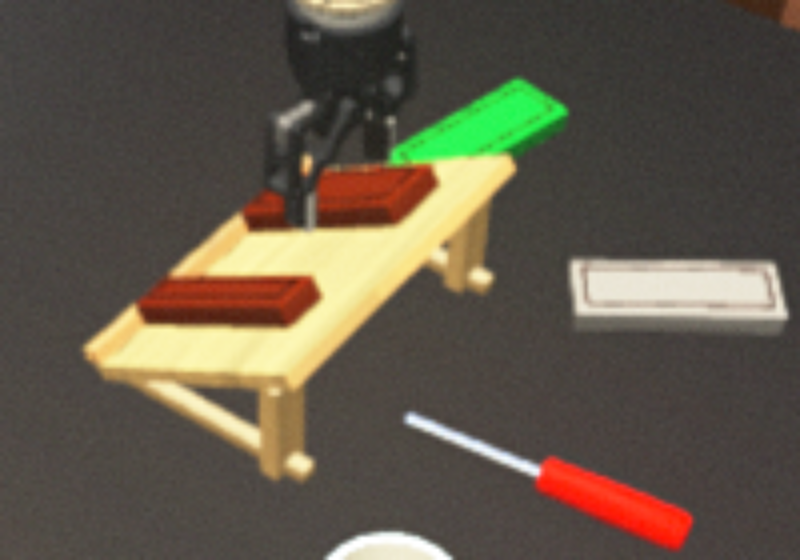

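The fingers straddle the wide front with room on both sides. Closing.

Call:
send_rows([
  [0,0,0],
  [0,0,0],
  [0,0,0],
  [0,0,0],
  [0,0,0],
  [0,0,0],
  [0,0,0],
  [0,0,0],
  [0,0,0],
  [0,0,0],
], spin=[0,0,0,0,0,0,0,0,0,0], hand=0, force=35)

```text
time_s: 6.35
tcp_pos: [0.5125, 0.3161, 0.0619]
tcp_rot: [-3.141, 0.0, -0.001]
wrist_force: [-1.1, 0.0, 5.6]
gripper_width: 0.055
```

```bash
python3 - <<'E'
from h import *
s=robot.read_state();print(s["tcp_pos"],s["wrist_force"],s["ft_torque"],s["gripper_width"])
im=robot.read_camera("wrist"); cv2.imwrite(f"pics/wrist4.png",im)
E
```

```text
[0.5124673  0.31610118 0.06189752] [-1.1301976   0.025917    5.58205527] [ 0.02783227  0.23655209 -0.00915912] 0.05503283351701593
```

View pics/wrist4.png

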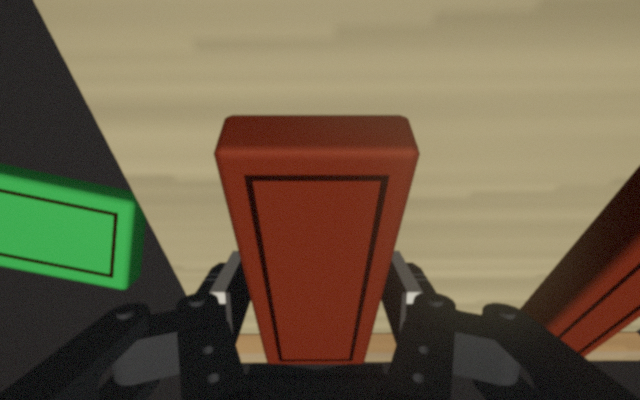

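Gripped at 55 mm. Lifting.

Call:
send_rows([
  [0,0,5],
  [0,0,15],
  [0,0,30],
  [0,0,50],
  [0,0,75],
  [0,0,100],
  [0,0,125],
  [0,0,145],
  [0,0,160],
  [0,0,160],
], spin=[0,0,0,0,0,0,0,0,0,0])

```text
time_s: 7.4
tcp_pos: [0.5137, 0.3165, 0.2249]
tcp_rot: [-3.139, 0.0, -0.008]
wrist_force: [0.5, 0.3, -0.7]
gripper_width: 0.055
```

```bash
python3 - <<'E'
from h import *
s=robot.read_state();print(s["tcp_pos"],s["wrist_force"],s["ft_torque"],s["gripper_width"])
a=robot.read_camera("wrist"); b=robot.read_camera("scene")[40:240,230:450]
cv2.imwrite(f"pics/w5.png",a); cv2.imwrite("pics/s5.png",cv2.resize(b,None,fx=3,fy=3))
E
```

```text
[0.51365896 0.31653585 0.2249456 ] [ 0.51107752  0.26487859 -0.66185039] [ 0.02257917 -0.04692364 -0.04479998] 0.05500764735026246
```

View pics/w5.png

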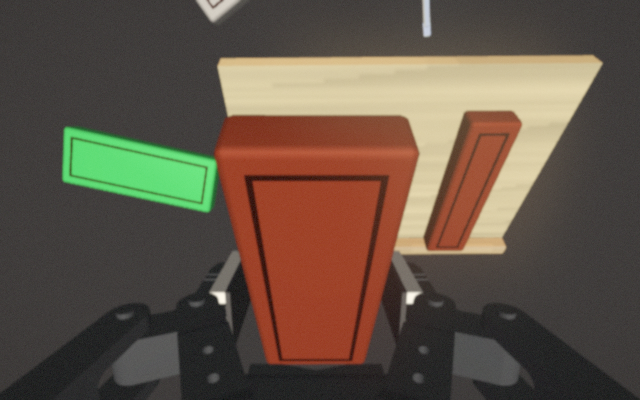

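View pics/s5.png

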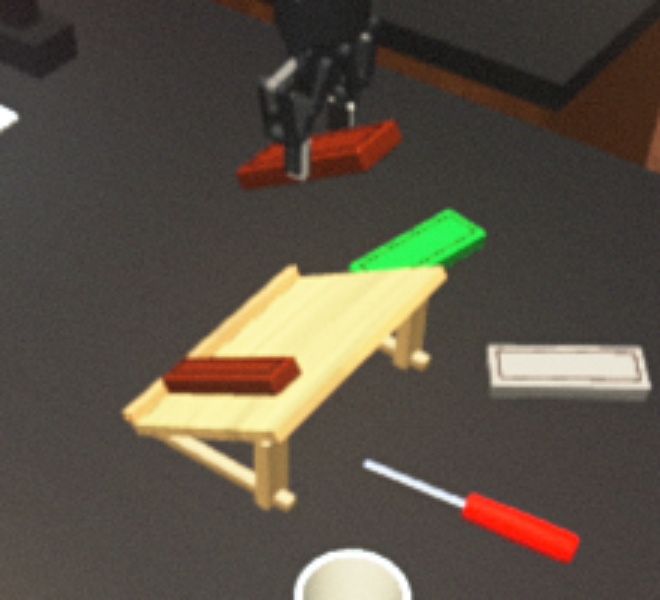

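The front is held firmly at its 30° tilt and is clear of the rack. The narrow front hasn't moved. Carrying it over the free part of the bed.

Call:
send_rows([
  [0,-10,0],
  [0,-30,0],
  [-1,-65,0],
  [-2,-105,0],
  [-3,-145,0],
  [-4,-185,0],
  [-5,-225,0],
  [-6,-265,0],
  [-7,-305,0],
  [-8,-345,0],
], spin=[0,-0.02,-0.05,-0.08,-0.11,-0.14,-0.17,-0.2,-0.23,-0.26])

```text
time_s: 8.5
tcp_pos: [0.5027, -0.0311, 0.2198]
tcp_rot: [3.115, -0.41, -0.004]
wrist_force: [1.1, -0.4, 0.2]
gripper_width: 0.0552
```

Call:
send_rows([
  [-1,-40,0],
  [-1,-80,0],
  [-2,-115,-5],
  [-2,-145,-15],
  [-2,-163,-30],
  [-2,-170,-55],
  [-2,-170,-80],
  [-2,-170,-105],
  [-2,-170,-122],
  [-2,-170,-130],
], spin=[-0.02,-0.035,-0.0355,-0.0355,-0.0355,-0.0355,-0.0355,-0.0355,-0.0355,-0.0355])

```text
time_s: 9.5
tcp_pos: [0.4997, -0.1976, 0.0876]
tcp_rot: [-3.105, 0.462, 0.009]
wrist_force: [-0.3, -0.4, -1.9]
gripper_width: 0.0552
```

```bash
python3 - <<'E'
from h import *
s=robot.read_state();print(s["time_s"],s["tcp_pos"],s["tcp_rot"],s["wrist_force"],s["gripper_width"])
a=robot.read_camera("wrist"); b=robot.read_camera("scene")[200:380,80:300]
cv2.imwrite(f"pics/w6.png",a); cv2.imwrite("pics/s6.png",cv2.resize(b,None,fx=3,fy=3))
E
```

```text
9.5 [ 0.49974208 -0.19763841  0.08756387] [-3.1050012   0.46216534  0.00887682] [-0.29053079 -0.40022637 -1.91712587] 0.055223857614502096
```

View pics/w6.png

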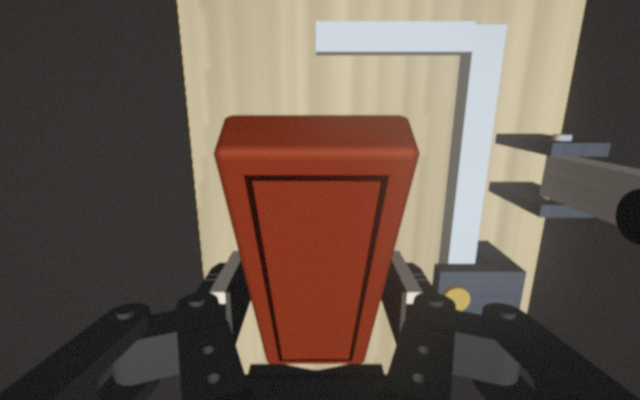

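View pics/s6.png

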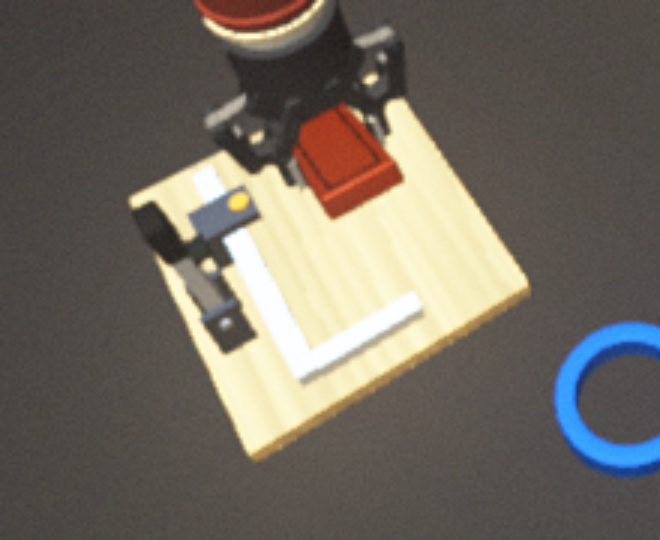

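The front is over the free bed and square to the fence. Lowering it slowly at light grip so the low end touches and it pivots flat in the fingers.

Call:
send_rows([
  [0,0,-8],
  [0,0,-16],
  [0,0,-22],
  [0,0,-26],
  [0,0,-29],
  [0,0,-32],
  [0,0,-35],
  [0,0,-38],
  [0,0,-41],
  [0,0,-44],
], spin=[0,0,0,0,0,0,0,0,0,0], force=20, hand=0)

```text
time_s: 10.6
tcp_pos: [0.5049, -0.2005, 0.0495]
tcp_rot: [3.105, -0.463, 0.01]
wrist_force: [3.9, -0.4, 6.4]
gripper_width: 0.0551
```

```bash
python3 - <<'E'
from h import *
s=robot.read_state();print(s["time_s"],s["tcp_pos"],s["tcp_rot"],s["wrist_force"],s["ft_torque"],s["gripper_width"])
a=robot.read_camera("wrist"); b=robot.read_camera("scene")[200:380,80:300]
cv2.imwrite(f"pics/w7.png",a); cv2.imwrite("pics/s7.png",cv2.resize(b,None,fx=3,fy=3))
E
```

```text
10.6 [ 0.50494273 -0.20053988  0.04954347] [ 3.10523432 -0.46255719  0.00950139] [ 3.93524926 -0.40847325  6.4013407 ] [-0.10129671 -0.15106526  0.01344806] 0.055132601562608664
```

View pics/w7.png

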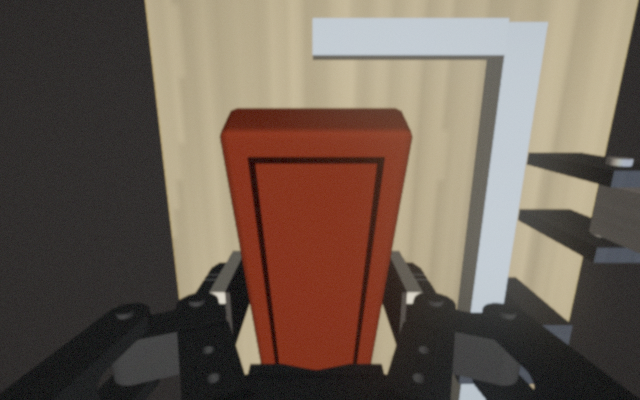

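View pics/s7.png

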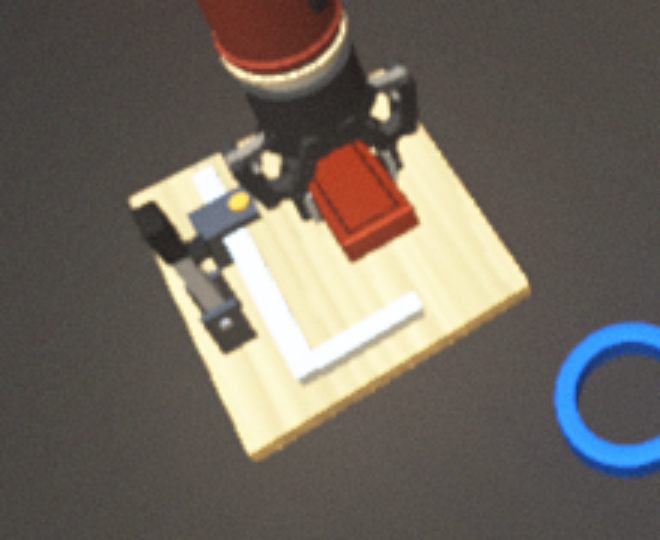

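It's pivoting as intended, with about 6 N of contact force. Continuing down.

Call:
send_rows([
  [0,0,-3],
  [0,0,-6],
  [0,0,-8],
  [0,0,-10],
  [0,0,-12],
  [0,0,-14],
  [0,0,-16],
  [0,0,-18],
  [0,0,-18],
  [0,0,-18],
], spin=[0,0,0,0,0,0,0,0,0,0])

```text
time_s: 11.7
tcp_pos: [0.5017, -0.1989, 0.0289]
tcp_rot: [-3.107, 0.463, 0.002]
wrist_force: [0.5, -0.8, 2.5]
gripper_width: 0.0552
```

```bash
python3 - <<'E'
from h import *
s=robot.read_state();print(s["time_s"],s["tcp_pos"],s["tcp_rot"],s["wrist_force"],s["ft_torque"],s["gripper_width"])
a=robot.read_camera("wrist"); b=robot.read_camera("scene")[200:380,80:300]
cv2.imwrite(f"pics/w8.png",a); cv2.imwrite("pics/s8.png",cv2.resize(b,None,fx=3,fy=3))
E
```

```text
11.7 [ 0.50166882 -0.19888273  0.02885829] [-3.10691395e+00  4.62700708e-01  1.87338443e-03] [ 0.53809631 -0.80913062  2.54196838] [0.00333638 0.07000507 0.03711778] 0.0551813286567383
```

View pics/w8.png

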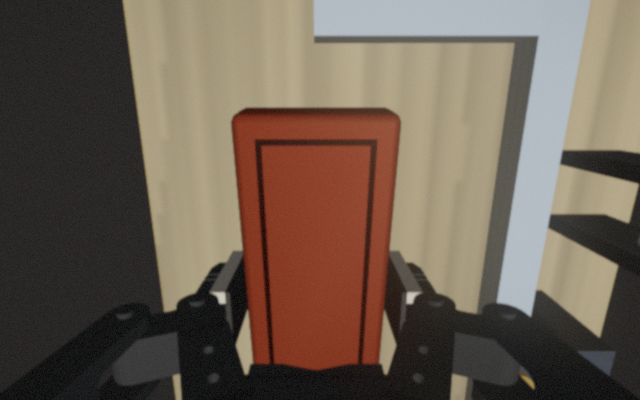

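View pics/s8.png

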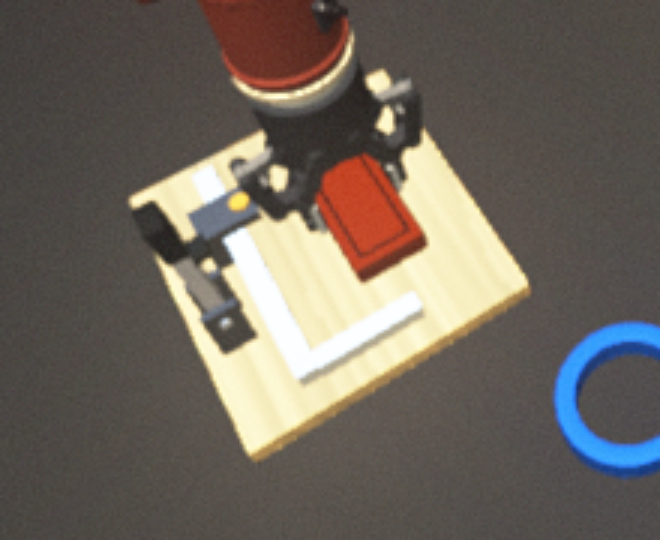

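Nearly flat. A few more millimetres.

Call:
send_rows([
  [0,0,-1],
  [0,0,-2],
  [0,0,-3],
  [0,0,-4],
  [0,0,-5],
  [0,0,-5],
  [0,0,-5],
  [0,0,-5],
  [0,0,-5],
  [0,0,-5],
], spin=[0,0,0,0,0,0,0,0,0,0])

```text
time_s: 12.8
tcp_pos: [0.5022, -0.1992, 0.0243]
tcp_rot: [3.107, -0.463, 0.0]
wrist_force: [2.4, -1.5, 3.4]
gripper_width: 0.0551
```

```bash
python3 - <<'E'
from h import *
s=robot.read_state();print(s["time_s"],s["tcp_pos"],s["tcp_rot"],s["wrist_force"],s["ft_torque"],s["gripper_width"])
a=robot.read_camera("wrist");
cv2.imwrite(f"pics/w9.png",a)
E
```

```text
12.8 [ 0.50222567 -0.19918422  0.02433415] [ 3.10723541e+00 -4.62796343e-01  1.92098549e-04] [ 2.35051742 -1.53440524  3.41855073] [-0.09375979 -0.00822587 -0.00621866] 0.05505976172887059
```

View pics/w9.png

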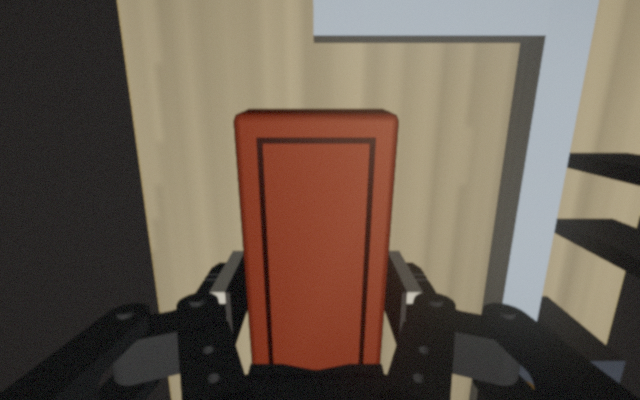

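```bash
python3 - <<'E'
from h import *
c=cal("wrist"); print(c[1].round(3),-c[1].T@c[2])
# face edges on horizontal plane z=.038: if flat, edges parallel and 56 apart
for z in(.038,.045,.05):
    print(z,[np.round(onz(c,p,z),4).tolist() for p in((235,121),(397,120),(250,362),(380,362))])
    q=[onz(c,p,z) for p in((235,121),(397,120),(250,362),(380,362))]
    print(np.linalg.norm(q[0]-q[1]),np.linalg.norm(q[2]-q[3]))
E
```

```text
[[-0.291 -0.957  0.   ]
 [-0.921  0.28   0.271]
 [-0.259  0.079 -0.963]] [ 0.56797286 -0.21947728  0.16636883]
0.038 [[0.5708, -0.1906, 0.038], [0.5545, -0.2455, 0.038], [0.4738, -0.1613, 0.038], [0.4575, -0.2149, 0.038]]
0.05728734128266989 0.05608015194556731
0.045 [[0.5706, -0.1922, 0.045], [0.5552, -0.2441, 0.045], [0.4789, -0.1645, 0.045], [0.4635, -0.2152, 0.045]]
0.05416344123046165 0.05302208037743179
0.05 [[0.5705, -0.1933, 0.05], [0.5557, -0.2431, 0.05], [0.4826, -0.1667, 0.05], [0.4678, -0.2154, 0.05]]
0.05193208405031283 0.05083774354304932
```

The face corners fit a horizontal plane at z=0.038 (57 and 56 mm wide), so the front is essentially flat. Releasing, then rising.

Call:
send_rows([
  [0,0,0],
  [0,0,0],
  [0,0,0],
  [0,0,0],
  [0,0,0],
  [0,0,10],
  [0,0,25],
  [0,0,45],
  [0,0,70],
  [0,0,90],
], spin=[0,0,0,0,0,0,0,0,0,0], hand=1)

```text
time_s: 13.85
tcp_pos: [0.503, -0.1996, 0.1173]
tcp_rot: [3.106, -0.463, 0.004]
wrist_force: [-0.2, -0.3, 0.5]
gripper_width: 0.0852
```

```bash
cat > look.py <<'E'
from h import *
import sys
J=np.array([.494,-.2325]);yw=-.2955
M=np.array([[np.cos(yw),-np.sin(yw)],[np.sin(yw),np.cos(yw)]])
def jig(p): return (M.T@(np.array(p)[:2]-J)*1000).round(1)
def world(x,y): return (J+M@np.array([x,y])/1000).round(4)
def shot(n):
    s=robot.read_state();c=cal("wrist");a=robot.read_camera("wrist");cv2.imwrite(f"pics/w{n}.png",a)
    b=robot.read_camera("scene")[200:380,80:300];cv2.imwrite(f"pics/s{n}.png",cv2.resize(b,None,fx=3,fy=3))
    print(s["time_s"],s["tcp_pos"],"jig",jig(s["tcp_pos"]),s["wrist_force"],s["gripper_width"])
    g=a.astype(int);m=((g[:,:,2]>70)&(g[:,:,1]<80)&(g[:,:,2]>2*g[:,:,1])).astype(np.uint8)
    m=cv2.morphologyEx(m,cv2.MORPH_CLOSE,np.ones((7,7)))
    cs,_=cv2.findContours(m,0,1);k=max(cs,key=cv2.contourArea)
    P=np.array([jig(onz(c,p[0],.038)) for p in k.astype(float)],np.float32)
    r=cv2.minAreaRect(P);print("front rect jig",r)
    print("min/max x",P[:,0].min(),P[:,0].max(),"y",P[:,1].min(),P[:,1].max())
if __name__=="__main__": shot(sys.argv[1])
E
python3 look.py 10
```

```text
13.85 [ 0.50297042 -0.19955825  0.11733145] jig [-1.  34.1] [-0.17105003 -0.31188862  0.47875183] 0.08524726194142576
front rect jig ((-8.001838684082031, 33.97739791870117), (145.43429565429688, 52.94676208496094), 0.04504315182566643)
min/max x -80.7 64.7 y 7.5 60.5
```

View pics/w10.png

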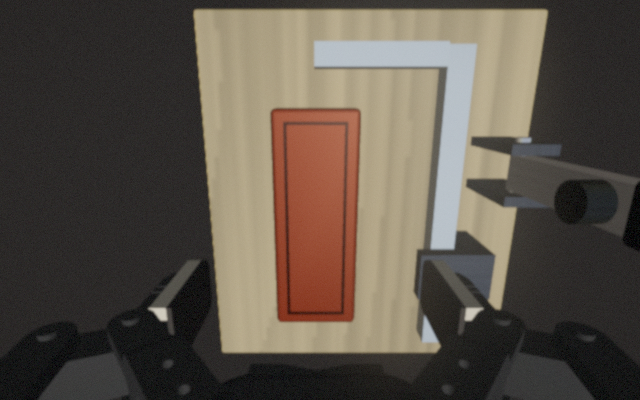

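View pics/s10.png

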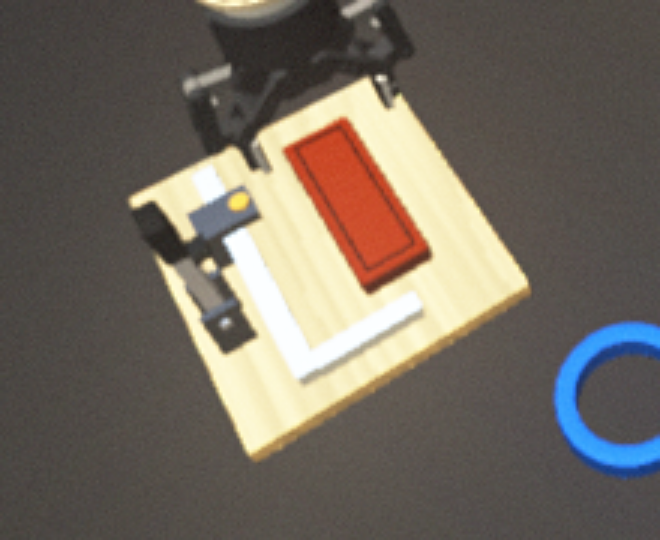

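It lies flat and square at jig (-8, 34). Next I'll shut the fingers and go down on its +y side.

Call:
send_rows([
  [5,30,0],
  [10,58,0],
  [10,58,0],
  [10,58,0],
  [10,58,-15],
  [10,58,-40],
  [10,58,-65],
  [10,58,-83],
  [10,58,-91],
  [10,58,-91],
], spin=[0,0,0,0,0,0,0,0,0,0], hand=0, force=40)

```text
time_s: 14.95
tcp_pos: [0.5106, -0.1412, 0.0213]
tcp_rot: [-3.106, 0.464, 0.005]
wrist_force: [0.3, 0.9, -0.3]
gripper_width: 0.0
```

```bash
python3 look.py 11
```

```text
14.95 [ 0.51059887 -0.14123043  0.0213036 ] jig [-10.7  92.1] [ 0.33863696  0.94334388 -0.26570064] 4.3650814490614335e-05
front rect jig ((-1.942892074584961, 12.915416717529297), (41.40666961669922, 62.56877517700195), 61.98734664916992)
min/max x -38.6 35.4 y 8.7 45.6
```

View pics/w11.png

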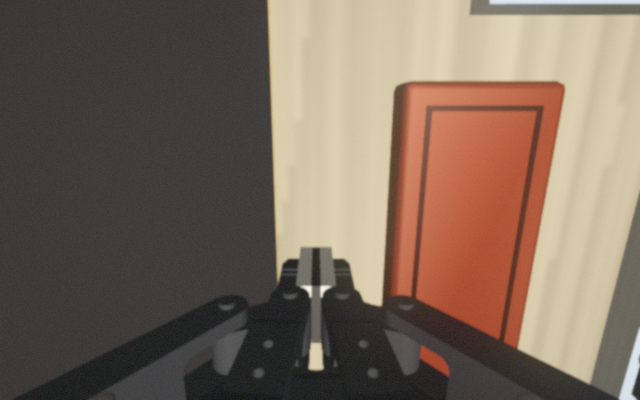

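The fingers are shut beside the front's long edge. Pushing towards the fence.

Call:
send_rows([
  [3,-3,4],
  [0,-10,4],
  [-2,-16,4],
  [-4,-22,4],
  [-6,-28,4],
  [-8,-34,4],
  [-10,-41,4],
  [-12,-48,4],
  [-13,-53,4],
  [-14,-57,4],
], spin=[0,0,0,0,0,0,0,0,0,0])

```text
time_s: 16.05
tcp_pos: [0.4979, -0.1986, 0.0271]
tcp_rot: [-3.107, 0.463, 0.001]
wrist_force: [0.3, 1.3, 2.7]
gripper_width: 0.0
```

```bash
python3 look.py 12
```

```text
16.05 [ 0.49788906 -0.19860958  0.02712117] jig [-6.1 33.6] [0.28428271 1.28028699 2.72417114] 2.318719866700773e-05
front rect jig ((15.040786743164062, -7.360898971557617), (53.7161865234375, 83.63728332519531), 88.36730194091797)
min/max x -27.5 56.1 y -34.9 19.8
```

View pics/w12.png

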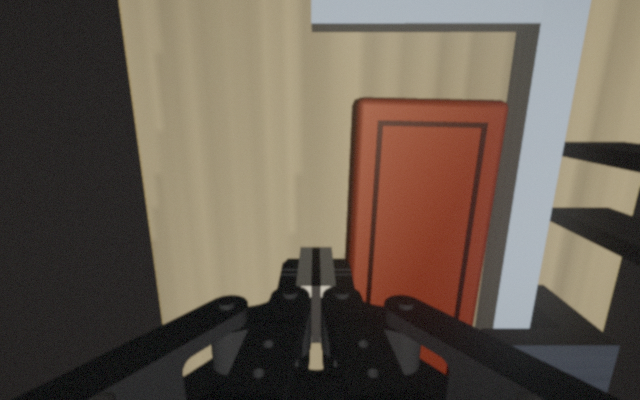

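View pics/s12.png

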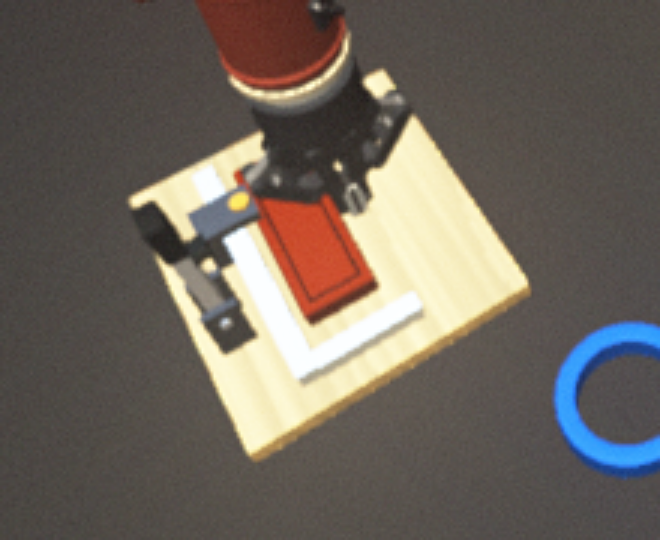

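About 9 mm of gap to the fence remains, with a slight skew. Pushing on slowly.

Call:
send_rows([
  [0,-1,0],
  [-1,-2,0],
  [-1,-3,0],
  [-1,-4,0],
  [-2,-5,0],
  [-2,-6,0],
  [-2,-7,0],
  [-2,-8,0],
  [-3,-9,0],
  [-3,-9,0],
], spin=[0,0,0,0,0,0,0,0,0,0])

```text
time_s: 17.15
tcp_pos: [0.4951, -0.2073, 0.0273]
tcp_rot: [3.107, -0.463, -0.0]
wrist_force: [-0.6, 0.3, -0.8]
gripper_width: -0.0001
```

```bash
python3 look.py 13
```

```text
17.15 [ 0.49507285 -0.20726673  0.02728714] jig [-6.3 24.5] [-0.5659233   0.29189665 -0.83497897] -0.0001457415902344108
front rect jig ((13.199993133544922, -15.94999885559082), (82.79998779296875, 53.299991607666016), -0.0)
min/max x -28.2 54.6 y -42.6 10.7
```

View pics/w13.png

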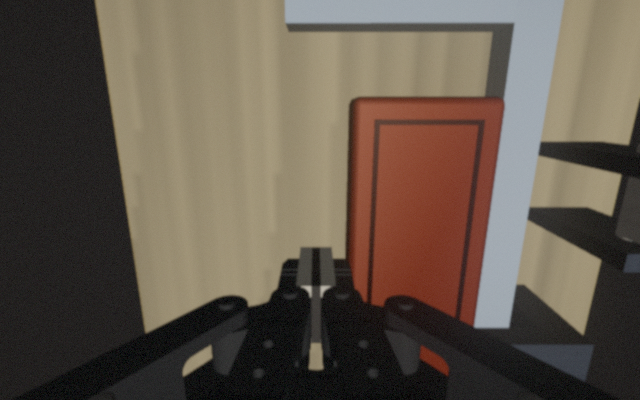

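Call:
send_rows([
  [0,-1,0],
  [0,-1,0],
  [-1,-2,0],
  [-1,-2,0],
  [-1,-3,0],
  [-1,-3,0],
  [-1,-3,0],
  [-1,-3,0],
  [-1,-3,0],
  [-1,-3,0],
], spin=[0,0,0,0,0,0,0,0,0,0])

```text
time_s: 18.25
tcp_pos: [0.4949, -0.208, 0.0273]
tcp_rot: [-3.104, 0.462, -0.001]
wrist_force: [3.7, 9.7, 1.7]
gripper_width: -0.0001
```

```bash
python3 look.py 14
```

```text
18.25 [ 0.49492236 -0.20798483  0.02726119] jig [-6.3 23.7] [3.67588728 9.65532017 1.69278227] -8.057565720275368e-05
front rect jig ((13.75, -16.049999237060547), (82.5, 53.30000305175781), -0.0)
min/max x -27.5 55.0 y -42.7 10.6
```

Seated on the fence: 10 N reaction, yaw 0. Next I'll back off, rise and go round to the free end.

Call:
send_rows([
  [3,10,0],
  [5,16,5],
  [5,16,35],
  [5,16,75],
  [-10,13,90],
  [-45,8,90],
  [-85,2,90],
  [-115,-4,90],
  [-120,-4,85],
  [-120,-4,70],
], spin=[0,0,0,0,0,0,0,0,0,0])

```text
time_s: 19.35
tcp_pos: [0.3748, -0.2155, 0.0989]
tcp_rot: [3.104, -0.465, 0.006]
wrist_force: [1.3, -0.7, 0.3]
gripper_width: 0.0001
```

```bash
python3 look.py 15
```

```text
19.35 [ 0.3747628  -0.21547006  0.09887418] jig [-119.   -18.4] [ 1.2547247  -0.66590922  0.27177519] 9.327655934237989e-05
front rect jig ((-40.9542236328125, 8.452041625976562), (84.75304412841797, 9.45738410949707), 6.027102947235107)
min/max x -82.6 1.6 y -0.7 9.3
```

View pics/w15.png

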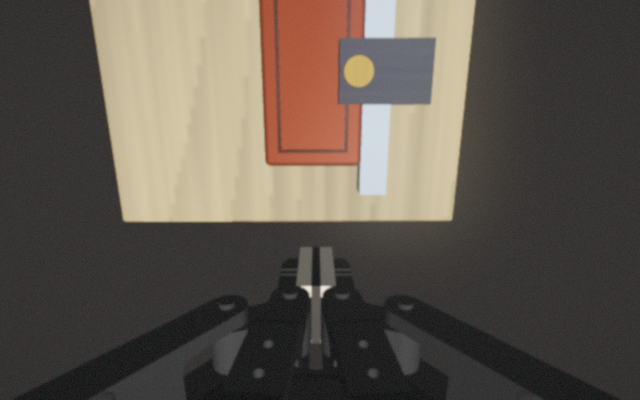

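Call:
send_rows([
  [0,0,-20],
  [0,1,-40],
  [0,1,-58],
  [0,1,-67],
  [0,1,-70],
  [3,0,-70],
  [6,-1,-70],
  [9,-2,-70],
  [12,-3,-70],
  [14,-3,-70],
], spin=[0,0,0,0,0,0,0,0,0,0])

```text
time_s: 20.45
tcp_pos: [0.3889, -0.2176, 0.0278]
tcp_rot: [3.107, -0.463, 0.002]
wrist_force: [0.4, 0.7, -0.0]
gripper_width: -0.0002
```

```bash
python3 look.py 16; python3 - <<'E'
from look import *
c=cal("wrist")
E
```

```text
20.45 [ 0.3888868  -0.21757852  0.02780392] jig [-104.9  -16.3] [ 0.36243087  0.74880036 -0.027329  ] -0.00019406309699760866
front rect jig ((-42.5, -17.0), (79.59999084472656, 53.199989318847656), 0.0)
min/max x -82.3 -2.7 y -43.6 9.6
```

View pics/w16.png

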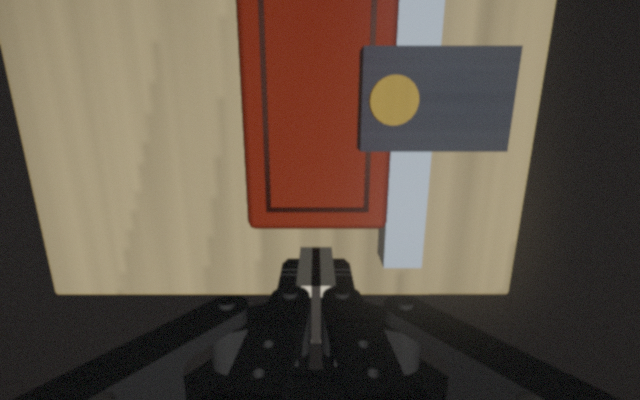

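View pics/s16.png

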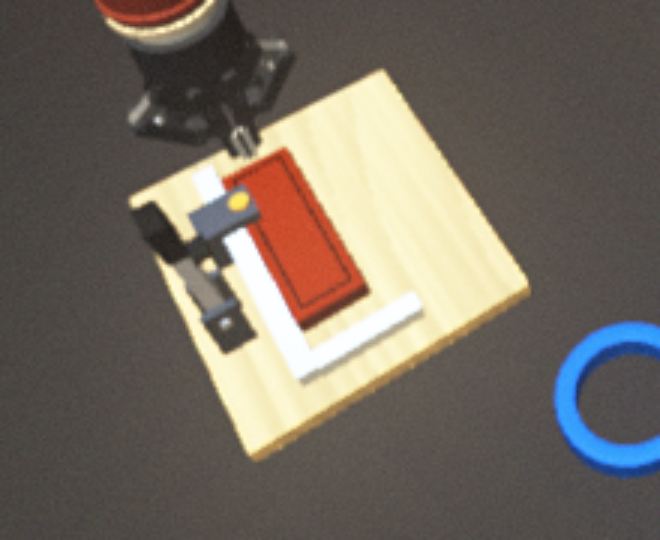

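The front is along the fence and its near end is at about x=-83, so it needs about 23 mm more. Pushing it towards the end stop.

Call:
send_rows([
  [4,-1,0],
  [8,-2,0],
  [11,-3,0],
  [14,-4,0],
  [17,-5,0],
  [20,-6,0],
  [23,-7,0],
  [26,-8,0],
  [28,-8,0],
  [29,-9,0],
], spin=[0,0,0,0,0,0,0,0,0,0])

```text
time_s: 21.55
tcp_pos: [0.4174, -0.2262, 0.0273]
tcp_rot: [3.107, -0.463, 0.0]
wrist_force: [-0.4, 0.4, 0.7]
gripper_width: 0.0001
```

```bash
python3 look.py 17
```

```text
21.55 [ 0.4174335  -0.22619035  0.02733847] jig [-75.1 -16.3] [-0.40308888  0.36551358  0.74320403] 5.670119017649135e-05
front rect jig ((-17.719871520996094, -16.927993774414062), (89.55723571777344, 53.143524169921875), 0.1276065856218338)
min/max x -62.5 27.0 y -43.5 9.7
```

Call:
send_rows([
  [1,0,0],
  [2,0,0],
  [3,-1,0],
  [3,-1,0],
  [4,-1,0],
  [4,-1,0],
  [5,-1,0],
  [5,-1,0],
  [5,-1,0],
  [5,-1,0],
], spin=[0,0,0,0,0,0,0,0,0,0])

```text
time_s: 22.65
tcp_pos: [0.4214, -0.227, 0.0271]
tcp_rot: [-3.107, 0.463, 0.003]
wrist_force: [-6.1, 0.3, 2.8]
gripper_width: -0.0
```

```bash
python3 look.py 18
```

```text
22.65 [ 0.4214159  -0.2269938   0.02712523] jig [-71.  -15.9] [-6.10410254  0.28804223  2.80193426] -1.2839498287995607e-05
front rect jig ((-13.650001525878906, -16.700000762939453), (53.0, 89.30000305175781), 90.0)
min/max x -58.3 31.0 y -43.2 9.8
```

View pics/w18.png

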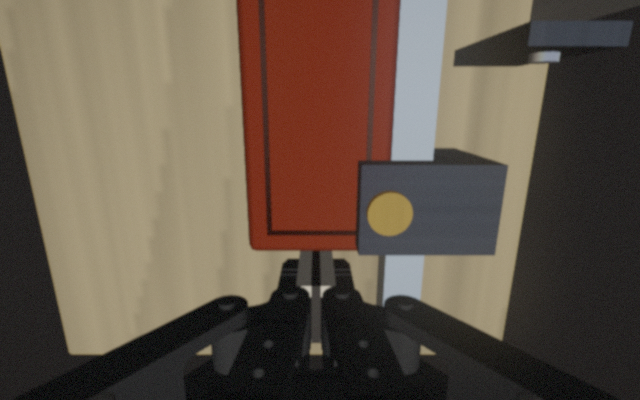

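View pics/s18.png

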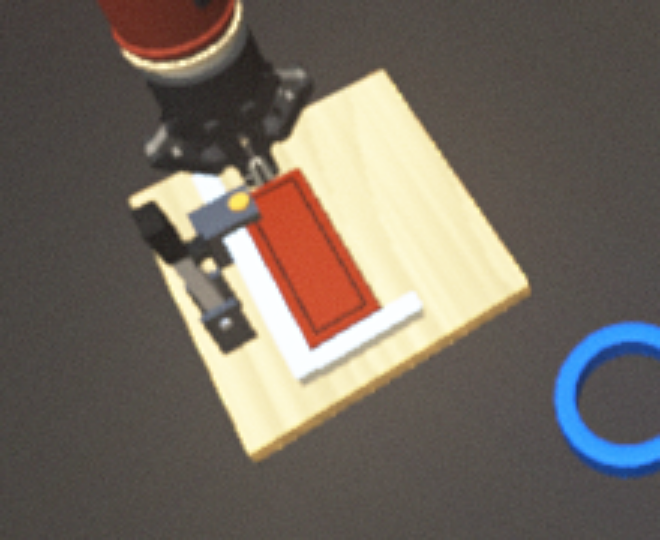

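6 N of reaction, with the TCP at x=-71 as predicted for hard against the stop. Backing off and rising for an overhead check.

Call:
send_rows([
  [-5,2,0],
  [-12,4,0],
  [-12,4,10],
  [-12,4,40],
  [-12,4,80],
  [-12,4,120],
  [-12,4,150],
  [-12,4,160],
  [-12,4,160],
  [-12,4,160],
], spin=[0,0,0,0,0,0,0,0,0,0])

```text
time_s: 23.75
tcp_pos: [0.4096, -0.2226, 0.1862]
tcp_rot: [-3.107, 0.463, 0.002]
wrist_force: [-0.3, -0.3, -0.4]
gripper_width: -0.0
```

```bash
python3 look.py 19; python3 - <<'E'
import cv2
im=cv2.imread("pics/w19.png"); cv2.imwrite("pics/w19c.png",cv2.resize(im[0:260,180:480],None,fx=2.3,fy=2.3,interpolation=cv2.INTER_CUBIC))
E
```

```text
23.75 [ 0.40962711 -0.22263951  0.18617732] jig [-83.6 -15.1] [-0.33858575 -0.34222584 -0.39386935] -2.667938208096723e-05Traceback (most recent call last):
  File "look.py", line 17, in <module>
    if __name__=="__main__": shot(sys.argv[1])
                             ~~~~^^^^^^^^^^^^^
  File "look.py", line 13, in shot
    cs,_=cv2.findContours(m,0,1);k=max(cs,key=cv2.contourArea)
                                   ~~~^^^^^^^^^^^^^^^^^^^^^^^^
ValueError: max() iterable argument is empty
```

View pics/w19c.png

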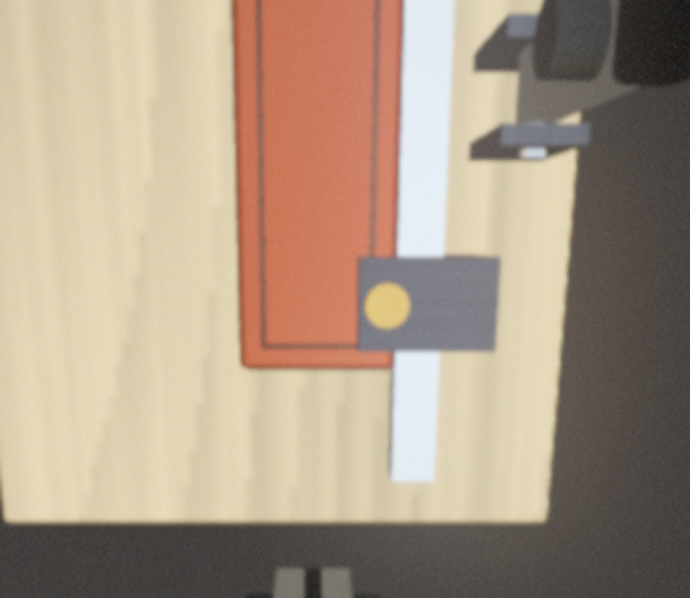

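Flush along the fence as far as visible. Moving to see the far end and stop before I swing the arm.

Call:
send_rows([
  [10,4,15],
  [20,8,30],
  [31,12,45],
  [42,17,60],
  [52,21,75],
  [52,21,75],
  [52,21,75],
  [52,21,75],
  [52,21,75],
  [52,21,75],
], spin=[0,0,0,0,0,0,0,0,0,0])

```text
time_s: 24.85
tcp_pos: [0.4616, -0.2022, 0.2615]
tcp_rot: [-3.107, 0.464, 0.002]
wrist_force: [0.4, -0.9, -0.7]
gripper_width: -0.0001
```

```bash
python3 - <<'E'
from look import *
import pickle
s=robot.read_state();c=cal("wrist");a=robot.read_camera("wrist");cv2.imwrite("pics/w20.png",a);pickle.dump(c,open("w20.pkl","wb"))
print(s["tcp_pos"],jig(s["tcp_pos"]))
def pj(x,y,z): w=world(x,y); return proj(c,[w[0],w[1],z])
b=cv2.resize(a,None,fx=3,fy=3,interpolation=cv2.INTER_CUBIC)
r=[pj(-60,-45,.038),pj(90,-45,.038),pj(90,11,.038),pj(-60,11,.038)]
for p in r: cv2.circle(b,tuple(int(v*3+1) for v in p),2,(0,255,0),-1)
m=np.mean(r,0)*3; x0=int(max(0,m[0]-330));y0=int(max(0,m[1]-300)); cv2.imwrite("pics/w20c.png",b[y0:y0+600,x0:x0+760]); print(r,x0,y0)
E
```

```text
[ 0.46157973 -0.20216078  0.26150601] [-39.9  19.6]
[array([376.11369044, 190.85624287]), array([383.45003462,  36.90251957]), array([324.30641016,  36.94715344]), array([323.39818896, 190.89015557])] 725 41
```

View pics/w20c.png

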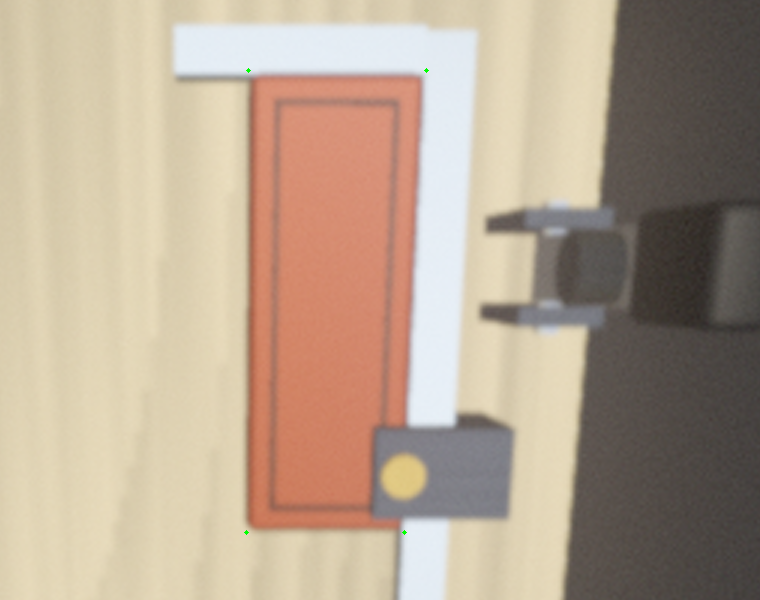

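No gap is visible at the fence or the end stop. Now moving behind the raised hold-down arm.

Call:
send_rows([
  [3,-25,0],
  [6,-55,0],
  [10,-90,0],
  [15,-125,0],
  [19,-160,0],
  [20,-174,0],
  [20,-174,-30],
  [20,-174,-70],
  [20,-174,-105],
  [20,-174,-120],
], spin=[0,0,0,0,0,0,0,0,0,0])

```text
time_s: 25.9
tcp_pos: [0.4802, -0.3738, 0.138]
tcp_rot: [-3.103, 0.462, 0.008]
wrist_force: [-0.5, 0.1, -0.9]
gripper_width: 0.0001
```

```bash
python3 - <<'E'
from look import *
s=robot.read_state();print(s["tcp_pos"],jig(s["tcp_pos"]),s["wrist_force"])
cv2.imwrite("pics/w21.png",robot.read_camera("wrist"))
b=robot.read_camera("scene")[160:380,60:300];cv2.imwrite("pics/s21.png",cv2.resize(b,None,fx=2.7,fy=2.7))
E
```

```text
[ 0.48022502 -0.37383225  0.13797977] [  28.  -139.2] [-0.53236819  0.08355058 -0.86337727]
```

View pics/s21.png

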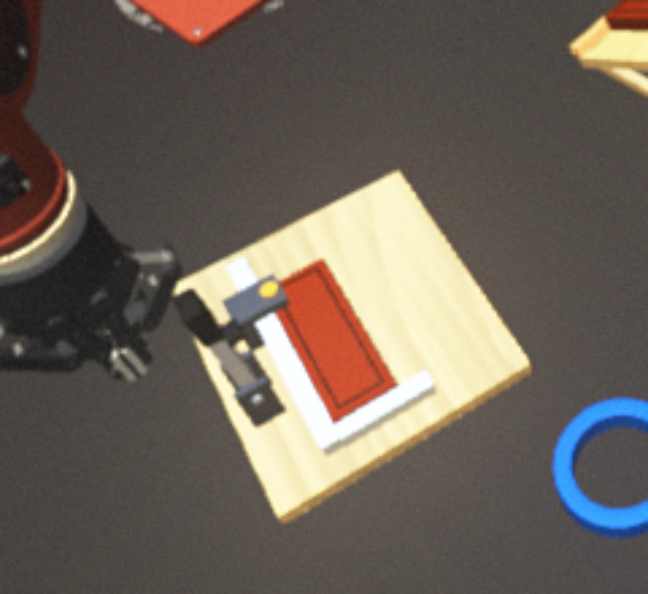

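View pics/w21.png

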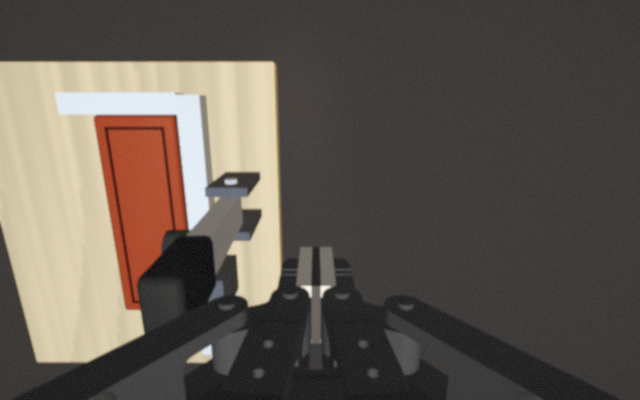

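The arm leans back on the finger's left. Raising slightly to keep the linkage clear of its tip, then sweeping the arm over along its arc.

Call:
send_rows([
  [2,0,12],
  [2,0,18],
  [5,10,18],
  [9,22,18],
  [13,35,18],
  [16,47,18],
  [20,59,16],
  [24,70,14],
  [27,83,9],
  [29,90,5],
], spin=[0,0,0,0,0,0,0,0,0,0])

```text
time_s: 27.0
tcp_pos: [0.5114, -0.2845, 0.1466]
tcp_rot: [-3.107, 0.461, 0.001]
wrist_force: [0.7, -0.3, 1.5]
gripper_width: -0.0001
```

```bash
python3 - <<'E'
from look import *
s=robot.read_state();print(s["tcp_pos"],jig(s["tcp_pos"]),s["wrist_force"])
cv2.imwrite("pics/w22.png",robot.read_camera("wrist"))
b=robot.read_camera("scene")[160:380,60:300];cv2.imwrite("pics/s22.png",cv2.resize(b,None,fx=2.7,fy=2.7))
E
```

```text
[ 0.51142303 -0.28448109  0.14659048] [ 31.8 -44.7] [ 0.74653076 -0.3185752   1.45645668]
```

View pics/s22.png

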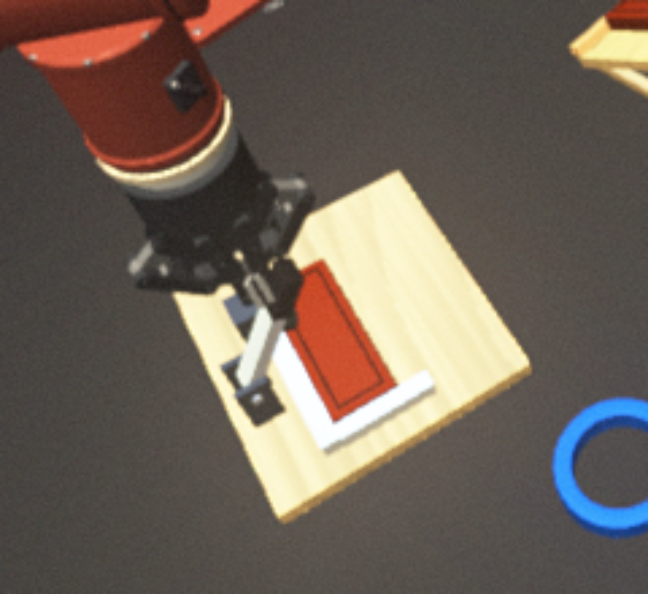

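View pics/w22.png

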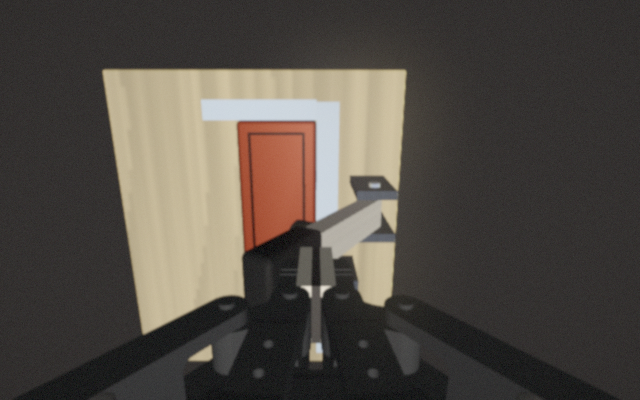

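The arm follows, now at about 0.95 rad. Continuing down its arc.

Call:
send_rows([
  [1,7,-4],
  [3,14,-10],
  [5,22,-17],
  [7,28,-24],
  [8,33,-32],
  [9,36,-40],
  [10,40,-48],
  [11,44,-56],
  [12,47,-63],
  [13,48,-69],
], spin=[0,0,0,0,0,0,0,0,0,0])

```text
time_s: 28.1
tcp_pos: [0.524, -0.2377, 0.0774]
tcp_rot: [-3.107, 0.462, 0.001]
wrist_force: [-0.6, -0.7, 1.0]
gripper_width: 0.0002
```

```bash
python3 - <<'E'
from look import *
s=robot.read_state();print(s["tcp_pos"],jig(s["tcp_pos"]),s["wrist_force"])
cv2.imwrite("pics/w23.png",robot.read_camera("wrist"))
b=robot.read_camera("scene")[160:380,60:300];cv2.imwrite("pics/s23.png",cv2.resize(b,None,fx=2.7,fy=2.7))
E
```

```text
[ 0.52397388 -0.23766613  0.07740983] [30.2  3.8] [-0.59061394 -0.6985219   0.99879535]
```

View pics/s23.png

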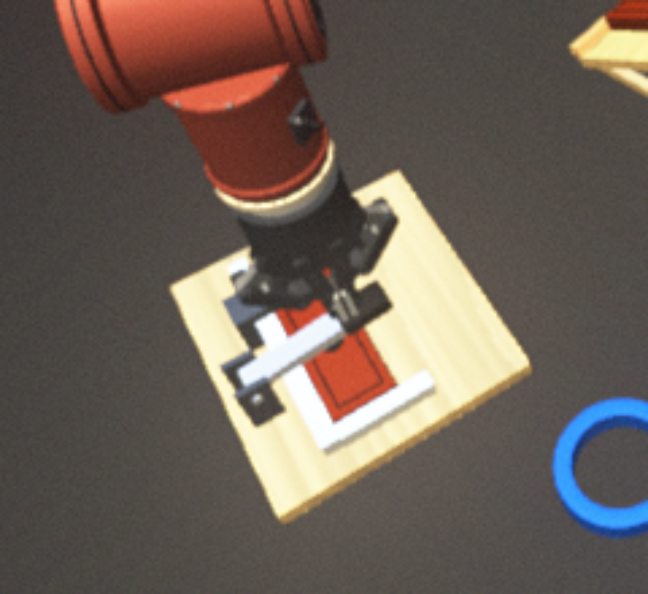

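View pics/w23.png

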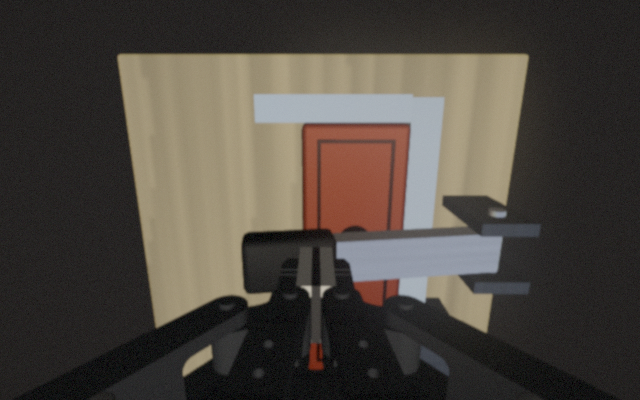

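The arm is nearly down and the front hasn't moved. Gently pressing the last 12 mm.

Call:
send_rows([
  [0,1,-2],
  [0,2,-4],
  [0,2,-5],
  [0,2,-6],
  [0,2,-7],
  [0,2,-8],
  [0,2,-9],
  [0,2,-10],
  [0,2,-11],
  [0,2,-12],
], spin=[0,0,0,0,0,0,0,0,0,0])

```text
time_s: 29.2
tcp_pos: [0.5242, -0.2361, 0.0662]
tcp_rot: [-3.107, 0.463, 0.0]
wrist_force: [0.5, -0.5, 1.2]
gripper_width: -0.0001
```

```bash
python3 - <<'E'
from look import *
s=robot.read_state();print(s["tcp_pos"],jig(s["tcp_pos"]),s["wrist_force"],s["ft_torque"])
E
```

```text
[ 0.52418669 -0.23613228  0.06619457] [29.9  5.3] [ 0.54011348 -0.48749665  1.19138995] [ 0.02450679 -0.01686752  0.03979331]
```

Call:
send_rows([
  [0,0,-1],
  [0,0,-1],
  [0,0,-2],
  [0,0,-2],
  [0,0,-3],
  [0,0,-3],
  [0,0,-4],
  [0,0,-4],
  [0,0,-4],
  [0,0,-4],
], spin=[0,0,0,0,0,0,0,0,0,0])

```text
time_s: 30.2
tcp_pos: [0.5242, -0.2362, 0.0639]
tcp_rot: [3.107, -0.462, -0.0]
wrist_force: [-4.7, 1.9, 11.9]
gripper_width: 0.0001
```

```bash
python3 - <<'E'
from look import *
s=robot.read_state();print(s["tcp_pos"],jig(s["tcp_pos"]),s["wrist_force"],s["ft_torque"])
E
```

```text
[ 0.52423981 -0.23617126  0.06394775] [30.   5.3] [-4.74785254  1.94992754 11.88852353] [ 0.5094814   0.91011981 -0.05650485]
```

It bottomed at z=0.064, the predicted height, with 12 N. Lifting straight off and checking from above.

Call:
send_rows([
  [0,0,5],
  [0,0,15],
  [-3,3,40],
  [-10,7,75],
  [-20,10,110],
  [-35,15,145],
  [-50,20,175],
  [-60,25,195],
  [-60,25,195],
  [-60,25,195],
], spin=[0,0,0,0,0,0,0,0,0,0])

```text
time_s: 31.2
tcp_pos: [0.4644, -0.2113, 0.2579]
tcp_rot: [3.107, -0.463, 0.003]
wrist_force: [0.3, 0.3, -0.0]
gripper_width: 0.0003
```

```bash
python3 - <<'E'
from look import *
s=robot.read_state();c=cal("wrist");print(s["tcp_pos"],jig(s["tcp_pos"]),s["wrist_force"])
a=robot.read_camera("wrist")
def pj(x,y,z): w=world(x,y); return proj(c,[w[0],w[1],z])
b=cv2.resize(a,None,fx=3,fy=3,interpolation=cv2.INTER_CUBIC)
r=[pj(-60,-45,.038),pj(90,-45,.038),pj(90,11,.038),pj(-60,11,.038)]
m=np.mean(r,0)*3; x0=int(max(0,m[0]-350));y0=int(max(0,m[1]-300)); cv2.imwrite("pics/w25.png",b[y0:y0+600,x0:x0+760])
d=robot.read_camera("scene");cv2.imwrite("pics/s25f.png",d);cv2.imwrite("pics/s25.png",cv2.resize(d[200:360,100:280],None,fx=3.5,fy=3.5,interpolation=cv2.INTER_CUBIC))
cv2.imwrite("pics/t25.png",robot.read_camera("top"))
E
```

```text
[ 0.46444885 -0.21130515  0.25786915] [-34.4  11.7] [ 0.32706207  0.28617775 -0.03195138]
```

View pics/w25.png

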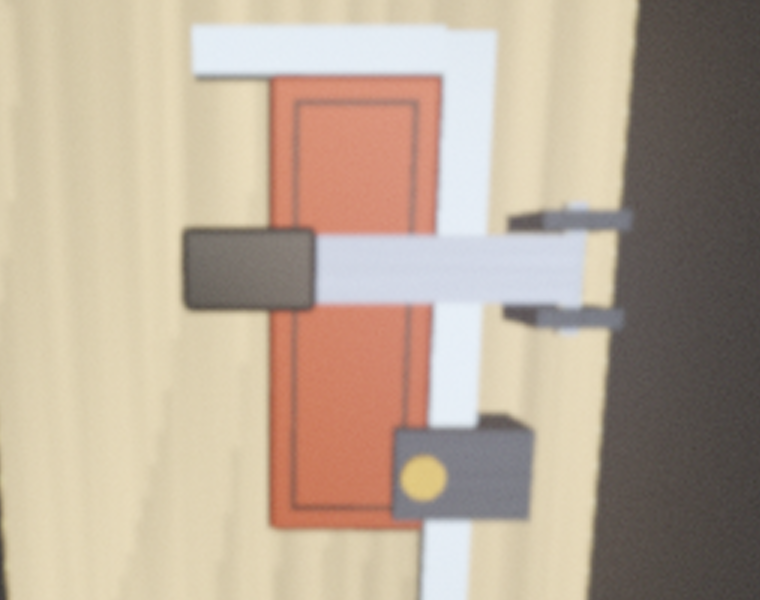

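View pics/s25.png

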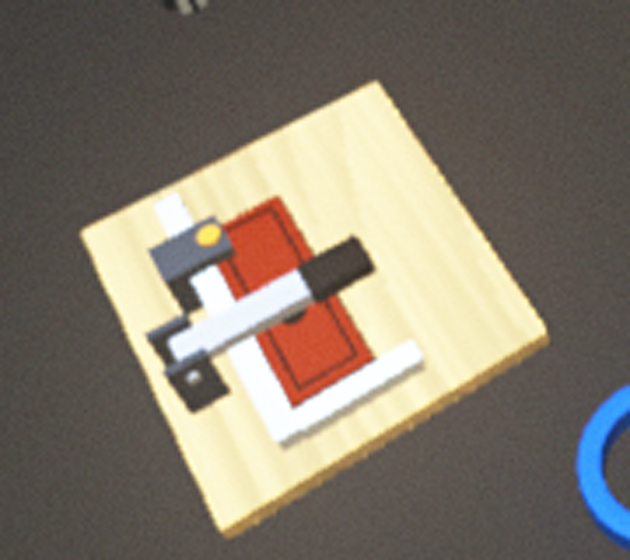

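View pics/t25.png

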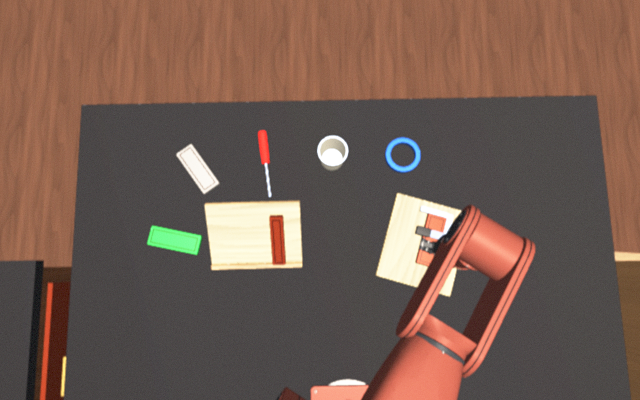

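The foot rests on the front, which is flush with the fence and the stop. The narrow front (278,240), cup (333,153), tape (403,155) and screwdriver (265,160) are where they started. The robot touches nothing, so I'm handing in.

```bash
python3 -c "
from station import robot
print(robot.close_job())"
```

```text
the job is handed in; nothing more can be done
None
```

The wide front is on the jig bed, pushed home against the long fence and the end stop, with the hold-down arm swung over onto it. I handed the job in at about 31 s of the 67 s allowed; it reports no verdict.

**What I did:** I lifted the wide front off the rack and set its low end on the bed. It then pivoted flat in a light grip, and I released it. With shut fingers I pushed it against the fence (about 10 N reaction), then against the end stop (about 6 N), while the hold-down arm was still up. I then swept the arm over until its foot was down and lifted clear.

**Last checks:**
- **Front:** the last pictures show no gap at the fence or the end stop, and it looks square. I judged that by eye; I did not measure the final position to the millimetre.
- **Hold-down arm:** it bottomed with the TCP at z = 0.064 m, the height predicted for a joint angle of 0, at about 12 N.
- **Robot:** it stood clear of everything, with wrist force near zero.
- **Other things:** the narrow front, cup, tape roll and screwdriver look unmoved in the top view.

**What disagreed:** the front skewed about 1.6° during the fence push, and the fence straightened it. The automatic outline measurement failed once from overexposed colour, so I judged that picture by eye instead.

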